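# Turn the reversible grating plate over on its stand

### The arm

A 7-joint arm with a two-finger parallel gripper is mounted at the origin on a cart in front of the work surface, level with it; the furniture and walls round the work are solid. World frame = base frame: x ahead of the robot, y to its left, z up, the work surface at z = 0. Lengths are in m, angles in rad, forces in N, time in s.
With the tool pointing down it reaches from about 0.4 to 0.875 m from the base axis. Payload 19.3 kg.
Tool frame: the origin (TCP) lies on the centre line of the jaws, within the pads' length; the fingertips stand 22 mm ahead of it and the grasp point (between the pads) lies 3 mm ahead of it; z points along the fingers, y is the line along which they close (so a half turn about z gives the same grasp; the last joint's range is limited). The gripper opens to 85 mm and grips with 20 to 120 N. Pads are 22 mm wide; open, the fingers measure 114 mm over their backs; the gripper's body (76 mm by 85 mm) begins 54 mm behind the grasp point. The pads swing forward as they close: fully open they stand 13 mm farther back than shut.
Start: joints at [1.068, 0.521, -0.036, 1.599, 0.021, 1.021, -0.113], TCP at [0.262, -0.567, 0.253] pointing down, gripper open.
Joint ranges: [-2.91, 2.91], [-0.3, 2.13], [-1.5, 1.42], [0.17, 2.43], [-1.26, 4.41], [0.16, 1.93], [-2.52, 2.52]. Speed limits (rad/s): [1.89, 1.89, 2.39, 2.39, 3.01, 3.01, 3.01].

### API

Orientations are given as a unit quaternion [w, x, y, z].
In Python, from station import env gives the robot as it stands. The module is installed in compiled form; this text tells all that it offers.
- The arm moves only by the shell command python3 -m creep 'ROWS' [FORCE]. ROWS is JSON, a list of rows, each an object with "dp": the shift along the tool's x, y, z in cm, a list of three; "angular": the turn, a rotation vector about the tool's x, y, z in rad, a list of three; "gripper": the opening, from 0 (shut) to 1 (fully open). In form: [{"dp": [x, y, z], "angular": [ax, ay, az], "gripper": gripper}, ...]. A call has exactly 8 rows; each row is the pose to reach, as a shift and turn from the pose commanded when the call began, along the tool's axes at that moment; what a row does not reach only later rows make up. A row lasts 1/10 s, in which the tool goes at most 50 mm and 8.59 degrees, less where a joint would pass 70% of its speed; a pose out of reach is approached as far as the arm can. A call with a gripper value outside its range is refused whole. The fingers move at their own pace and stop on an object; FORCE is the grip in N (left out, the last holds). Time passes only in rows, so rows that repeat a pose let the fingers close, or fill a call up. It gives the time, the measured TCP pose, the force, the opening and the grip force at its end, in the units of the state.
- env.get_obs(): the state, without advancing time (a new reading comes with each control period).
- env.grab_frame(name): name is "side" or "top" or "wrist"; returns the picture (400x640x3 uint8, red, green, blue); there is no depth.
- env.calibration(name): a dict with "vertical_fov" (degrees; the focal length in pixels is half the picture's height over the tangent of half this angle, whatever the lens; pixels are square), "cx", "cy" (the principal point, pixels), "dist_coeffs" ([k1, k2, p1, p2, k3] as OpenCV has them; the pictures are not rectified), "T" (4x4, takes a point from camera to world coordinates). Camera axes: x right, y down, z forward; pixel columns grow to the right and rows downward; lengths in m; the calibration is good to about 2 mm. A picture is of the moment at which its call begins: read the wrist's pose just before it. calibration takes no time and is no camera call; for the wrist camera it gives the pose at the moment of the call.
- env.job_done(): hands the job in; it is judged then, once.
The state is a dict: "time": time; "q": joint angles; "qvel": joint speeds; "joint_torque": joint torques, N m; "tcp_pos": TCP position; "orientation": TCP orientation; "ft_force": force on the tool from outside, world axes, zero at the start; "wrist_torque": the same for the moment, N m; "opening": opening from 0.0 (shut) to 1.0 (fully open); "grip_force": force on a finger pad.
Only numpy, scipy, OpenCV 4.12 (cv2) and the standard library are available. Lean on these libraries where they do the work, as an engineer would, in place of code of your own. Each camera call takes 0.05 s, during which the arm holds its last target. There are 200 camera calls.

### The job

The reversible grating plate sits on its stand with the coarse teeth up. Lift it off, turn it over and seat it again on the stand's two pins, big hole on the big pin, so that the fine side is up and the plate lies fully down and flat on both posts; let go of it. The slotted wooden block can hold the plate on end while you change your grip. Leave the other things on the worktop where they are.

Things in the scene. Friction and masses are not known exactly. Their poses are not given: they have to be found in the camera images.
- plate: reversible steel grating plate, flat, 130 x 56 x 12 mm (x, y, z), 0.13 to 0.25 kg, on the stand at first. Origin at its middle, x along its length, z out of the coarse face (12 big teeth); the opposite face (-z) is the fine one (84 small points). Teeth cover the middle 66 x 42 mm and stand 1.5 mm proud of both faces. It can be gripped across its 56 mm width, by the long edges.
- big_hole (a point): middle, half-way through the thickness, of the plate's big round through hole, 16.5 mm wide, on the plate's centre line at x = -50 mm
- small_hole (a point): middle, half-way through the thickness, of the plate's small round through hole, 10.5 mm wide, on the plate's centre line at x = +50 mm
- stand: white plastic stand, fixed; origin under its middle on the worktop, x along its length, z up. Foot board 156 x 76 x 10 mm (x, y, z); two posts 26 mm (x) by 38 mm (y), centred at x = -52 and +52 mm, flat tops at 60 mm height, carry the plate; a steel catch tray between them reaches up to 28 mm. The seated plate's middle is 66 mm up; its long edges overhang the posts by 9 mm.
- big_pin (a point): foot, on the post's top 60 mm above the worktop, of the upright steel pin 14 mm thick and 10 mm tall (top 3.5 mm tapered), at stand x = -50 mm on its centre line
- small_pin (a point): foot, on the post's top 60 mm above the worktop, of the upright steel pin 8 mm thick and 10 mm tall (top 3.5 mm tapered), at stand x = +50 mm on its centre line
- rest: slotted wooden rest block, fixed, 84 x 90 x 40 mm (x, y, z), origin under its middle on the worktop, z up. A slot 15 mm wide runs through it along its y axis at x = 0, its floor at 10 mm height, with a flared mouth at the top (40 mm). The plate stands upright in it on either short end, 12 mm thickness across the slot, leaning up to 8 degrees.
- slot (a point): middle of the slot's floor, 10 mm above the worktop. Overhead, to keep the wrist and forearm clear of: a wall shelf with its underside 0.45 m above the worktop, over the area where x + y is above 0.48 m and x - y above 0.57 m (robot base axes), and the upright wall at x + y = 0.87 m.
- matches: bystander: red matchbox 36 x 56 x 16 mm, loose, origin under its middle
- order_pad: bystander: white note pad 105 x 70 x 14 mm, loose, origin under its middle
- teaspoon: bystander: teaspoon with red handle, 132 mm long, loose, origin under its middle
- screwdriver: bystander: screwdriver with yellow handle, 184 mm long, 25 mm high, loose, origin under its middle
- tamper: bystander: coffee tamper, 58 mm wide, 88 mm high, standing loose, origin under its middle

How it is judged:
By the outcome, as a careful person would: the job done as asked, in the order asked, and still so for the second after the job is handed in, with the robot touching nothing.
It also fails if it takes over 69 s, if anything falls off the work surface, if the arm or the gripper's body presses on something with over 40 N, if the wrist force passes 120 N, or if a joint passes its speed limit or range.

## Working session

There is one attempt and no reset: what is moved stays moved. The work goes in short steps, Python scripts to look and compute and a shell command to move; the robot and the scene stay as the last step left them, time stands still between calls to the robot, and variables do not carry over. Pictures are saved under pics/ and viewed, at most 10 in all, crops included, and the job is handed in when it is done.

```bash
mkdir -p pics; python3 - <<'E'
from station import env
import cv2,numpy as np
o=env.get_obs();print({k:np.round(v,3).tolist() for k,v in o.items()})
for n in("side","top","wrist"):
    c=env.calibration(n);f=env.grab_frame(n)
    print(n,c['vertical_fov'],c['cx'],c['cy'],c['dist_coeffs'],np.round(c['T'],3).tolist())
    cv2.imwrite(f'pics/{n}0.png',f[:,:,::-1])
E
```

```text
{'time': 0.0, 'q': [1.068, 0.522, -0.036, 1.6, 0.021, 1.021, -0.113], 'qvel': [0.001, -0.0, 0.0, -0.0, -0.0, 0.001, -0.001], 'joint_torque': [-0.0, -92.711, 1.979, -36.993, 0.018, 0.008, -0.0], 'tcp_pos': [0.262, -0.567, 0.253], 'orientation': [-0.001, 0.977, 0.215, -0.0], 'ft_force': [0.194, -0.314, -0.278], 'wrist_torque': [0.009, -0.044, -0.042], 'grip_force': 0.0, 'opening': 1.002}
side 46.906073556475775 327.2343706592354 192.03403801099861 [-0.02046005  0.          0.          0.          0.        ] [[-0.837, -0.349, 0.422, 0.068], [-0.547, 0.549, -0.632, 0.702], [-0.011, -0.76, -0.65, 0.856], [0.0, 0.0, 0.0, 1.0]]
top 48.51995814571202 324.12799018766754 199.23455467407655 [-0.02419826  0.          0.          0.          0.        ] [[-0.02, -0.998, 0.054, 0.518], [-1.0, 0.02, 0.009, -0.071], [-0.01, -0.054, -0.999, 1.091], [0.0, 0.0, 0.0, 1.0]]
wrist 66.50339986031702 320.6624220929182 196.70474903742306 [-0.05482524  0.          0.          0.          0.        ] [[0.419, -0.873, -0.249, 0.325], [-0.908, -0.404, -0.113, -0.538], [-0.002, 0.274, -0.962, 0.373], [0.0, 0.0, 0.0, 1.0]]
```

View pics/top0.png

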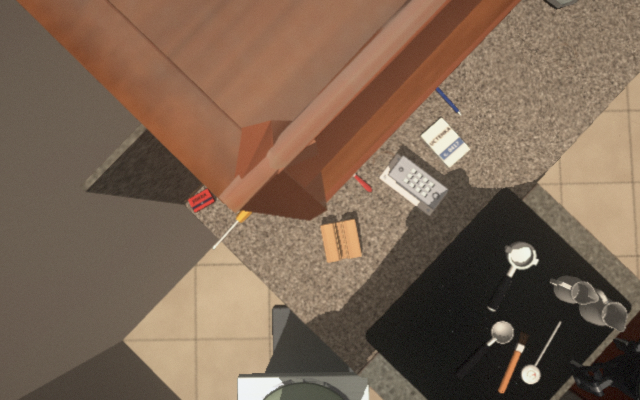

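View pics/side0.png

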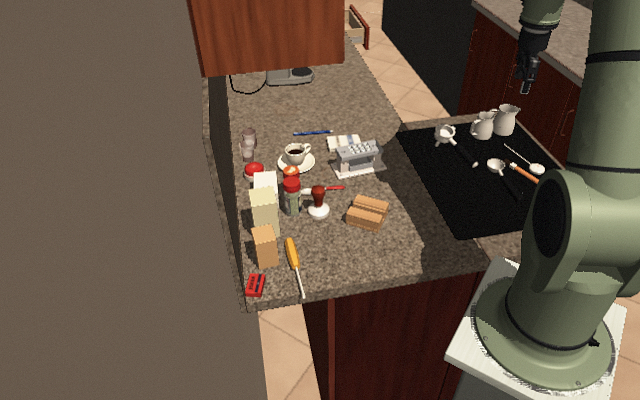

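Top view: the stand with the plate is at about (415,183), the rest at (341,240), the shelf edge corner at (320,215). Side view: the stand is at (358,160), the rest at (368,212), and the tamper at (318,205) is close to the rest.

```bash
cat > h.py <<'E'
from station import env
import cv2,numpy as np
from scipy.spatial.transform import Rotation as R
def K(c):
    f=200/np.tan(np.radians(c['vertical_fov']/2));return np.array([[f,0,c['cx']],[0,f,c['cy']],[0,0,1]])
def ray(c,uv,z):
    p=cv2.undistortPoints(np.array(uv,float).reshape(-1,1,2),K(c),np.array(c['dist_coeffs'],float)).reshape(-1,2)
    T=np.array(c['T']);d=np.c_[p,np.ones(len(p))]@T[:3,:3].T;o=T[:3,3]
    return o+d*((z-o[2])/d[:,2])[:,None]
def proj(c,P):
    T=np.linalg.inv(c['T']);r=cv2.Rodrigues(T[:3,:3])[0]
    return cv2.projectPoints(np.array(P,float).reshape(-1,3),r,T[:3,3],K(c),np.array(c['dist_coeffs'],float))[0].reshape(-1,2)
def q2R(q): return R.from_quat([q[1],q[2],q[3],q[0]])
def tool(d,y):  # rotation with tool z along d, tool y along y
    d=np.array(d,float);d/=np.linalg.norm(d);y=np.array(y,float);y-=d*(y@d);y/=np.linalg.norm(y)
    return R.from_matrix(np.c_[np.cross(y,d),y,d])
def go(p,Rt,o=None):
    o=o or env.get_obs();R0=q2R(o['orientation'])
    print('dp',np.round(R0.inv().apply(np.array(p)-o['tcp_pos'])*100,2).tolist(),'ang',np.round((R0.inv()*Rt).as_rotvec(),3).tolist())
E
python3 - <<'E'
from h import *
c=env.calibration('top')
print(ray(c,[(415,183)],.066),ray(c,[(341,240)],.04))
f=cv2.imread('pics/top0.png')[140:280,300:460]
cv2.imwrite('pics/c1.png',cv2.resize(f,None,fx=4,fy=4,interpolation=cv2.INTER_CUBIC))
E
```

```text
[[ 0.60634476 -0.27240256  0.066     ]] [[ 0.47728394 -0.09899726  0.04      ]]
```

View pics/c1.png

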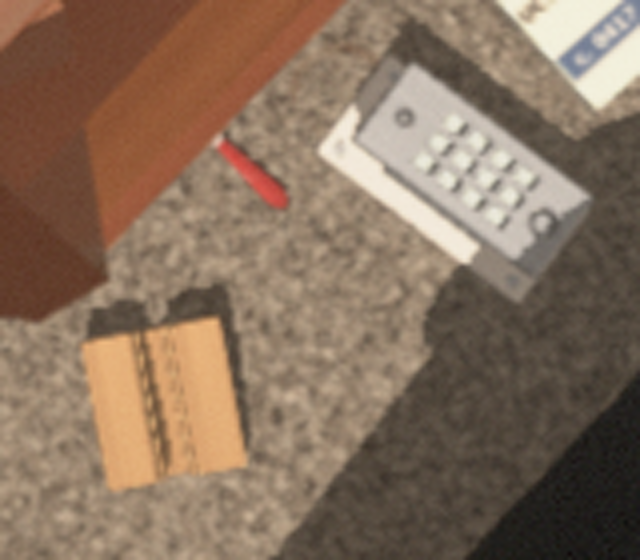

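Crop: the plate lies coarse side up, small hole at image px (401,169.5), big hole at (435.8,195.5). Rest corners in the crop are (83,345), (218,318), (246,465), (115,490), with the slot about parallel to world x.

```bash
python3 - <<'E'
from h import *
c=env.calibration('top')
s,b=ray(c,[(401,169.5),(435.8,195.5)],.072)
X=(s-b)/np.linalg.norm(s-b);print(s,b,'len',np.linalg.norm(s-b),'mid',(s+b)/2,'yaw',np.degrees(np.arctan2(X[1],X[0])))
k=np.array([(83,345),(218,318),(246,465),(115,490)])/4+[300,140]
r=ray(c,k,.04);print(r,r.mean(0),[np.linalg.norm(r[i]-r[i-1]) for i in range(4)])
y=(r[0]+r[1]-r[2]-r[3]);print('slot dir',np.degrees(np.arctan2(y[1],y[0])))
p=(s+b)/2; Y=[-X[1],X[0],0]
p=p-.04*X  # view pose
go([p[0],p[1],.30],tool([0,0,-1],Y));go([p[0],p[1],.30],tool([0,0,-1],-np.array(Y)))
T=np.linalg.inv(np.r_[np.c_[q2R(env.get_obs()['orientation']).as_matrix(),env.get_obs()['tcp_pos']],[[0,0,0,1]]])@env.calibration('wrist')['T'];print(T.round(3))
E
```

```text
[ 0.63770011 -0.23993363  0.072     ] [ 0.5760463  -0.31812631  0.072     ] len 0.09957552839657882 mid [ 0.6068732  -0.27902997  0.072     ] yaw 51.74472609051227
[[ 0.51061069 -0.05185202  0.04      ]
 [ 0.52496061 -0.13194936  0.04      ]
 [ 0.4381987  -0.14641894  0.04      ]
 [ 0.42504489 -0.06903117  0.04      ]] [ 0.47470372 -0.09981287  0.04      ] [np.float64(0.08727329722094387), np.float64(0.08137262142636409), np.float64(0.08796020365038805), np.float64(0.07849770483592618)]
slot dir 10.406648321849262
dp [39.83, -9.89, -4.71] ang [-0.0, 0.001, 2.671]
dp [39.83, -9.89, -4.71] ang [-0.001, -0.0, -0.47]
[[ 0.    -0.962 -0.274  0.069]
 [ 1.     0.    -0.001  0.   ]
 [ 0.001 -0.274  0.962 -0.12 ]
 [ 0.     0.     0.     1.   ]]
```

```bash
python3 - <<'E'
from h import *
X=np.array([np.cos(np.radians(51.74)),np.sin(np.radians(51.74)),0]);Y=np.array([-X[1],X[0],0]);Z=np.array([0,0,1.])
a=np.radians(40);d=np.sin(a)*X-np.cos(a)*Z
g=np.array([.6069,-.279,.066])-.015*X
print(g-d*.153);go(g-d*.153,tool(d,-Y))
c=env.calibration('top');f=env.grab_frame('side');cs=env.calibration('side')
print('tamper base',ray(cs,[(318,212)],0),'matches',ray(c,[(201,201)],.016),'sd',ray(c,[(215,247),(247,213)],.01))
E
```

```text
[ 0.53671233 -0.36800068  0.1832048 ]
dp [33.29, -6.56, 6.97] ang [0.163, 0.685, -0.451]
tamper base [[ 0.59877677 -0.04693531  0.        ]] matches [[0.57747444 0.23913688 0.016     ]] sd [[0.46494295 0.20718628 0.01      ]
 [0.54619045 0.12808205 0.01      ]]
```

```bash
python3 -m creep '[{"dp":[33.3,-6.6,7.0],"angular":[0.163,0.685,-0.451],"gripper":1},{"dp":[33.3,-6.6,7.0],"angular":[0.163,0.685,-0.451],"gripper":1},{"dp":[33.3,-6.6,7.0],"angular":[0.163,0.685,-0.451],"gripper":1},{"dp":[33.3,-6.6,7.0],"angular":[0.163,0.685,-0.451],"gripper":1},{"dp":[33.3,-6.6,7.0],"angular":[0.163,0.685,-0.451],"gripper":1},{"dp":[33.3,-6.6,7.0],"angular":[0.163,0.685,-0.451],"gripper":1},{"dp":[33.3,-6.6,7.0],"angular":[0.163,0.685,-0.451],"gripper":1},{"dp":[33.3,-6.6,7.0],"angular":[0.163,0.685,-0.451],"gripper":1}]' 60
python3 - <<'E'
from h import *
o=env.get_obs();print(np.round(o['q'],3),np.round(o['tcp_pos'],4),q2R(o['orientation']).as_matrix().round(3).tolist())
f=env.grab_frame('wrist');cv2.imwrite('pics/w1.png',f[:,:,::-1])
E
```

```text
time: 1.0
tcp_pos: [0.5405, -0.3619, 0.1823]
orientation: [-0.152, 0.844, 0.412, 0.309]
ft_force: [0.5, -0.7, 0.0]
opening: 1.001
grip_force: 0.0
[ 1.112  0.794 -0.498  1.568 -0.438  0.952  0.351] [ 0.5405 -0.3619  0.1823] [[0.469, 0.789, 0.396], [0.602, -0.614, 0.511], [0.646, -0.001, -0.763]]
```

View pics/w1.png

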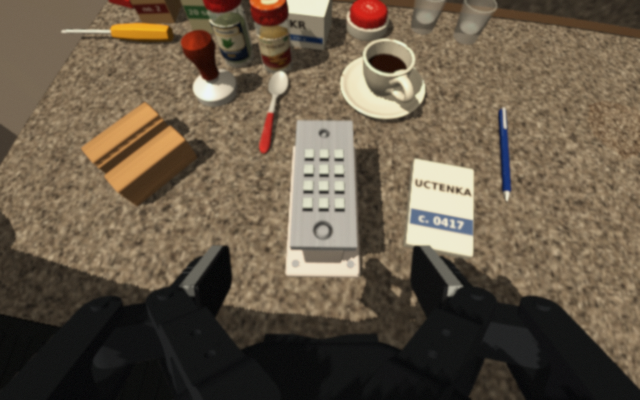

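Wrist view: big hole at (322,230), small hole at (323.5,133). The rest is at (140,150), and the tamper at (213,70) stands clear of both.

```bash
python3 - <<'E'
from h import *
c=env.calibration('wrist');f=cv2.imread('pics/w1.png')
g=cv2.cvtColor(f,cv2.COLOR_BGR2GRAY)
# plate top face edges, refine hole centres as dark blob
def dark(u,v,r):
    w=g[v-r:v+r+1,u-r:u+r+1].astype(float);m=(w<np.percentile(w,40));yy,xx=np.nonzero(m);return u-r+xx.mean(),v-r+yy.mean()
B=dark(322,230,11);S=dark(323,133,6);print(B,S)
s,b=ray(c,[(323.7,133),(322.3,230)],.072)
X=(s-b)/np.linalg.norm(s-b);m=(s+b)/2;print(s,b,np.linalg.norm(s-b),m,np.degrees(np.arctan2(X[1],X[0])))
X=np.array([np.cos(t:=np.arctan2(X[1],X[0])),np.sin(t),0]);Y=np.array([-X[1],X[0],0]);Z=np.array([0,0,1.])
a=np.radians(40);d=np.sin(a)*X-np.cos(a)*Z
G=np.array([m[0],m[1],.066])-.015*X
go(G-d*.033,tool(d,-Y));go(G-d*.002,tool(d,-Y))
E
```

```text
(np.float64(322.6142857142857), np.float64(229.1952380952381)) (np.float64(323.7878787878788), np.float64(132.4848484848485))
[ 0.63631231 -0.24409484  0.072     ] [ 0.57362843 -0.32163939  0.072     ] 0.09971172231515665 [ 0.60497037 -0.28286712  0.072     ] 51.049323921376214
dp [-0.59, 0.14, 11.44] ang [-0.011, -0.002, 0.012]
dp [-0.59, 0.17, 14.54] ang [-0.011, -0.002, 0.012]
```

```bash
python3 -m creep '[{"dp":[-0.6,0.15,4],"angular":[-0.011,-0.002,0.012],"gripper":1},{"dp":[-0.6,0.15,8],"angular":[-0.011,-0.002,0.012],"gripper":1},{"dp":[-0.6,0.15,10],"angular":[-0.011,-0.002,0.012],"gripper":1},{"dp":[-0.6,0.15,10],"angular":[-0.011,-0.002,0.012],"gripper":1},{"dp":[-0.6,0.15,10],"angular":[-0.011,-0.002,0.012],"gripper":1},{"dp":[-0.6,0.15,10],"angular":[-0.011,-0.002,0.012],"gripper":1},{"dp":[-0.6,0.15,10],"angular":[-0.011,-0.002,0.012],"gripper":1},{"dp":[-0.6,0.15,10],"angular":[-0.011,-0.002,0.012],"gripper":1}]'
python3 - <<'E'
from h import *
t=np.radians(51.05)
X=np.array([np.cos(t),np.sin(t),0]);Y=np.array([-X[1],X[0],0]);Z=np.array([0,0,1.])
a=np.radians(40);d=np.sin(a)*X-np.cos(a)*Z
G=np.array([.605,-.2829,.066])-.015*X
go(G-d*.002,tool(d,-Y))
c=env.calibration('wrist');f=env.grab_frame('wrist');P=proj(c,[[.605,-.2829,.072]+s*.05*X for s in(-1,1)]);print(P)
cv2.imwrite('pics/w2.png',f[:,:,::-1])
E
```

```text
time: 1.85
tcp_pos: [0.5748, -0.3228, 0.1035]
orientation: [-0.145, 0.849, 0.403, 0.308]
ft_force: [-0.5, -0.4, 0.6]
opening: 1.005
grip_force: 0.0
dp [0.29, -0.19, 4.92] ang [0.006, 0.003, -0.002]
[[317.8062491  282.4939778 ]
 [317.56203889 129.44207424]]
```

View pics/w2.png

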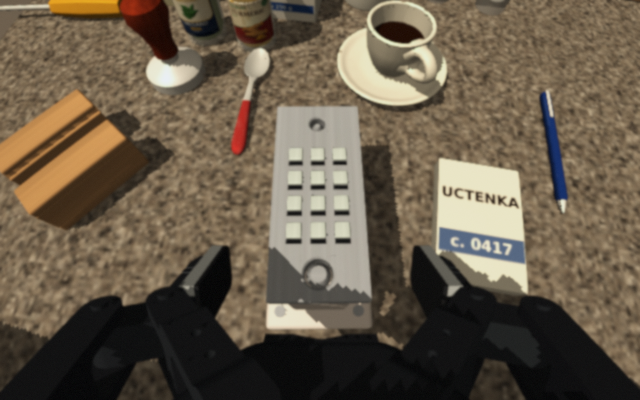

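Close wrist view: big hole at (318,273.5), small hole at (317,124.5). The predictions were (318,282) and (318,129), so I re-measure from this closer view.

```bash
python3 - <<'E'
from h import *
c=env.calibration('wrist')
s,b=ray(c,[(316.8,124.5),(318,273.5)],.072)
X=(s-b)/np.linalg.norm(s-b);m=(s+b)/2;print(s,b,np.linalg.norm(s-b),m,np.degrees(np.arctan2(X[1],X[0])))
X=np.array([np.cos(t:=np.arctan2(X[1],X[0])),np.sin(t),0]);Y=np.array([-X[1],X[0],0]);Z=np.array([0,0,1.])
a=np.radians(40);d=np.sin(a)*X-np.cos(a)*Z
G=np.array([m[0],m[1],.066])-.015*X
go(G-d*.002,tool(d,-Y))
E
```

```text
[ 0.63855485 -0.24033205  0.072     ] [ 0.57669393 -0.31789429  0.072     ] 0.09921025212194338 [ 0.60762439 -0.27911317  0.072     ] 51.42537116598437
dp [0.63, -0.2, 5.19] ang [0.009, 0.003, -0.007]
```

```bash
python3 -m creep '[{"dp":[0.6,-0.2,2.5],"angular":[0.009,0.003,-0.007],"gripper":1},{"dp":[0.6,-0.2,4.5],"angular":[0.009,0.003,-0.007],"gripper":1},{"dp":[0.6,-0.2,5.2],"angular":[0.009,0.003,-0.007],"gripper":1},{"dp":[0.6,-0.2,5.2],"angular":[0.009,0.003,-0.007],"gripper":1},{"dp":[0.6,-0.2,5.2],"angular":[0.009,0.003,-0.007],"gripper":0.5},{"dp":[0.6,-0.2,5.2],"angular":[0.009,0.003,-0.007],"gripper":0.5},{"dp":[0.6,-0.2,5.2],"angular":[0.009,0.003,-0.007],"gripper":0.5},{"dp":[0.6,-0.2,5.2],"angular":[0.009,0.003,-0.007],"gripper":0.5}]' 60
python3 - <<'E'
from h import *
o=env.get_obs();print(np.round(o['q'],3),np.round(o['tcp_pos'],4),q2R(o['orientation']).as_matrix().round(4).tolist(),o['ft_force'],o['wrist_torque'])
E
```

```text
time: 2.7
tcp_pos: [0.5973, -0.2924, 0.0676]
orientation: [-0.148, 0.847, 0.407, 0.308]
ft_force: [-3.5, -1.2, 5.5]
opening: 0.644
grip_force: 63.4
[ 0.993  0.949 -0.518  1.633 -0.462  0.68   0.368] [ 0.5973 -0.2924  0.0676] [[0.4777, 0.7813, 0.4018], [0.5986, -0.6242, 0.5021], [0.643, 0.0006, -0.7658]] [-3.47838651 -1.18641498  5.49085508] [-0.35086606  0.39806787  0.20865343]
```

```bash
python3 - <<'E'
from h import *
o=env.get_obs();np.savez('pick.npz',p=o['tcp_pos'],q=o['orientation'])
E
cat >> h.py <<'E'
Zv=np.array([0,0,1.])
def plateR(x,z):
    x=np.array(x,float)/np.linalg.norm(x);z=np.array(z,float)/np.linalg.norm(z);return R.from_matrix(np.c_[x,np.cross(z,x),z])
def pick():
    k=np.load('pick.npz');Rt=q2R(k['q']);yy=-Rt.as_matrix()[:,1];X=np.array([yy[1],-yy[0],0]);
    Rp=plateR(X,Zv);C=np.array([.6076,-.2791,.066])
    return k['p'],Rt,C,Rp,Rt.inv()*Rp,Rt.inv().apply(C-k['p'])
th=np.radians(100.4);Hn=np.array([np.cos(th),np.sin(th),0])
E
python3 - <<'E'
from h import *
p,Rt,C,Rp,Rr,off=pick();print('plate centre in tool',off,'yaw',Rp.as_euler('zyx',degrees=True)[0],'R^T z',Rt.inv().apply(Zv))
Rn=plateR(-Zv,Hn)*Rr.inv()
P=np.array([.4747,-.0998,.20])-Rn.apply(off);print(P,Rn.as_matrix().round(3).tolist())
lift=p+.13*Zv;o=dict(tcp_pos=lift,orientation=env.get_obs()['orientation']);go(P,Rn,o)
E
```

```text
plate centre in tool [ 0.0118464  -0.00030312  0.01205198] yaw 51.37715535324677 R^T z [ 6.43038595e-01  6.21703716e-04 -7.65833519e-01]
[ 0.4747061  -0.09815964  0.21682226] [[-0.116, 0.983, 0.139], [0.632, 0.181, -0.753], [-0.766, 0.0, -0.643]]
dp [7.01, -21.71, 3.36] ang [-0.081, -1.465, -0.942]
```

```bash
python3 -m creep '[{"dp":[0.65,0,-0.75],"angular":[0,0,0],"gripper":0.5},{"dp":[1.9,0,-2.3],"angular":[0,0,0],"gripper":0.5},{"dp":[4.0,0,-4.7],"angular":[0,0,0],"gripper":0.5},{"dp":[6.4,0,-7.6],"angular":[0,0,0],"gripper":0.5},{"dp":[8.4,0,-10],"angular":[0,0,0],"gripper":0.5},{"dp":[8.4,0,-10],"angular":[0,0,0],"gripper":0.5},{"dp":[8.4,0,-10],"angular":[0,0,0],"gripper":0.5},{"dp":[8.4,0,-10],"angular":[0,0,0],"gripper":0.5}]'
```

```text
time: 3.5
tcp_pos: [0.5969, -0.2914, 0.1967]
orientation: [-0.149, 0.847, 0.407, 0.308]
ft_force: [-0.4, -0.2, -2.2]
opening: 0.643
grip_force: 63.7
```

```bash
python3 -m creep '[{"dp":[0.5,-2,0.3],"angular":[-0.005,-0.1,-0.065],"gripper":0.5},{"dp":[1.5,-5,0.8],"angular":[-0.013,-0.23,-0.15],"gripper":0.5},{"dp":[2.4,-8,1.2],"angular":[-0.02,-0.35,-0.225],"gripper":0.5},{"dp":[3.5,-11,1.7],"angular":[-0.027,-0.47,-0.3],"gripper":0.5},{"dp":[4.5,-14,2.2],"angular":[-0.033,-0.59,-0.38],"gripper":0.5},{"dp":[5.5,-17,2.7],"angular":[-0.04,-0.71,-0.455],"gripper":0.5},{"dp":[7,-21.7,3.4],"angular":[-0.046,-0.83,-0.53],"gripper":0.5},{"dp":[7,-21.7,3.4],"angular":[-0.052,-0.94,-0.605],"gripper":0.5}]'
python3 - <<'E'
from h import *
p,Rt,C,Rp,Rr,off=pick()
Rn=plateR(-Zv,Hn)*Rr.inv()
go(np.array([.4747,-.0998,.20])-Rn.apply(off),Rn);print(np.round(env.get_obs()['q'],3))
E
```

```text
time: 4.3
tcp_pos: [0.4796, -0.1052, 0.2135]
orientation: [0.11, 0.777, 0.62, -0.006]
ft_force: [0.5, 0.0, -2.9]
opening: 0.647
grip_force: 63.7
dp [0.51, -0.57, -0.51] ang [-0.051, -0.682, -0.429]
[ 0.058  0.306 -0.093  2.103  0.357  0.64  -0.529]
```

```bash
python3 - <<'E'
from h import *
p,Rt,C,Rp,Rr,off=pick()
Rn=plateR(-Zv,Hn)*Rr.inv()
for i in range(5):
    env.grab_frame('top')
    if i>1: go(np.array([.4747,-.0998,.20])-Rn.apply(off),Rn)
print(np.round(env.get_obs()['q'],3))
E
```

```text
dp [0.27, -0.6, -0.49] ang [-0.049, -0.685, -0.425]
dp [0.45, -0.65, -0.53] ang [-0.051, -0.685, -0.429]
dp [0.58, -0.67, -0.55] ang [-0.052, -0.685, -0.431]
[ 0.064  0.308 -0.095  2.1    0.351  0.64  -0.522]
```

```bash
python3 -m creep '[{"dp":[0.1,-0.2,-0.1],"angular":[-0.008,-0.1,-0.065],"gripper":0.5},{"dp":[0.2,-0.3,-0.2],"angular":[-0.016,-0.22,-0.14],"gripper":0.5},{"dp":[0.3,-0.4,-0.3],"angular":[-0.025,-0.34,-0.21],"gripper":0.5},{"dp":[0.4,-0.5,-0.4],"angular":[-0.035,-0.46,-0.29],"gripper":0.5},{"dp":[0.5,-0.6,-0.5],"angular":[-0.043,-0.58,-0.36],"gripper":0.5},{"dp":[0.6,-0.7,-0.6],"angular":[-0.052,-0.685,-0.431],"gripper":0.5},{"dp":[0.6,-0.7,-0.6],"angular":[-0.052,-0.685,-0.431],"gripper":0.5},{"dp":[0.6,-0.7,-0.6],"angular":[-0.052,-0.685,-0.431],"gripper":0.5}]'
python3 - <<'E'
from h import *
p,Rt,C,Rp,Rr,off=pick()
Rn=plateR(-Zv,Hn)*Rr.inv()
f=env.grab_frame('wrist');cv2.imwrite('pics/w3.png',f[:,:,::-1])
g=env.grab_frame('top');cv2.imwrite('pics/t3.png',g[:,:,::-1])
f=cv2.resize(f,(400,250));g=cv2.resize(g[150:290,240:464],(400,250));h=env.grab_frame('side');cv2.imwrite('pics/s3.png',h[:,:,::-1]);h=cv2.resize(h[100:300,220:540],(400,250))
cv2.imwrite('pics/m3.png',np.r_[np.c_[f,g],np.c_[h,h*0]][:,:,::-1])
go(np.array([.4747,-.0998,.20])-Rn.apply(off),Rn);print(np.round(env.get_obs()['q'],3))
E
```

```text
time: 5.35
tcp_pos: [0.4742, -0.0989, 0.2171]
orientation: [0.323, 0.582, 0.696, -0.271]
ft_force: [0.3, -0.2, -1.5]
opening: 0.648
grip_force: 63.8Traceback (most recent call last):
  File "<stdin>", line 7, in <module>
cv2.error: OpenCV(4.12.0) /io/opencv/modules/imgcodecs/src/loadsave.cpp:1058: error: (-215:Assertion failed) image.channels() == 1 || image.channels() == 3 || image.channels() == 4 in function 'imwrite_'
```

```bash
python3 - <<'E'
from h import *
p,Rt,C,Rp,Rr,off=pick()
Rn=plateR(-Zv,Hn)*Rr.inv()
f,g,h=[cv2.imread(f'pics/{n}3.png') for n in 'wts']
f=cv2.resize(f,(400,250));g=cv2.resize(g[150:290,240:464],(400,250));h=cv2.resize(h[100:300,220:540],(800,350)[:2])
cv2.imwrite('pics/m3.png',np.concatenate([np.concatenate([f,g],1),h],0))
go(np.array([.4747,-.0998,.20])-Rn.apply(off),Rn);print(np.round(env.get_obs()['q'],3))
E
```

```text
dp [0.17, 0.05, 0.01] ang [-0.002, -0.001, -0.005]
[-0.45   0.495  0.032  2.162  1.003  1.054 -1.022]
```

View pics/m3.png

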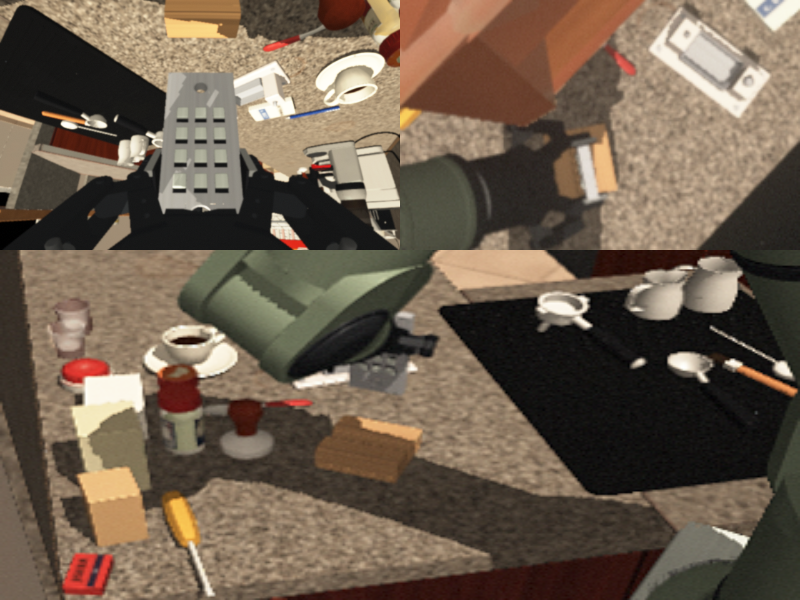

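Montage: the plate hangs upright over the rest, coarse side to the hand. The empty stand is visible with big pin near top px (435,193.7) and small pin near (398.5,171.3). I lower it slowly, watching the force.

```bash
python3 -m creep '[{"dp":[1.2,0,0.9],"angular":[0,0,0],"gripper":0.5},{"dp":[3,0,2.5],"angular":[0,0,0],"gripper":0.5},{"dp":[5,0,4.1],"angular":[0,0,0],"gripper":0.5},{"dp":[6.5,0,5.3],"angular":[0,0,0],"gripper":0.5},{"dp":[7.2,0,5.9],"angular":[0,0,0],"gripper":0.5},{"dp":[7.6,0,6.25],"angular":[0,0,0],"gripper":0.5},{"dp":[7.8,0,6.4],"angular":[0,0,0],"gripper":0.5},{"dp":[7.8,0,6.4],"angular":[0,0,0],"gripper":0.5}]'
python3 - <<'E'
from h import *
p,Rt,C,Rp,Rr,off=pick()
Rn=plateR(-Zv,Hn)*Rr.inv();o=env.get_obs()
print('centre',o['tcp_pos']+q2R(o['orientation']).apply(off),o['ft_force'])
go(np.array([.4747,-.0998,.077])-Rn.apply(off),Rn,o)
E
```

```text
time: 6.3
tcp_pos: [0.4746, -0.0969, 0.1173]
orientation: [0.325, 0.581, 0.696, -0.27]
ft_force: [-0.3, 0.3, -1.3]
opening: 0.646
grip_force: 63.9
centre [ 0.47464549 -0.09854483  0.10050348] [-0.3027348   0.29733122 -1.25745109]
dp [1.72, -0.02, 1.61] ang [0.0, 0.0, -0.002]
```

```bash
python3 -m creep '[{"dp":[0.3,0,0.3],"angular":[0,0,0],"gripper":0.5},{"dp":[0.6,0,0.55],"angular":[0,0,0],"gripper":0.5},{"dp":[0.9,0,0.8],"angular":[0,0,0],"gripper":0.5},{"dp":[1.2,0,1.1],"angular":[0,0,0],"gripper":0.5},{"dp":[1.45,0,1.35],"angular":[0,0,0],"gripper":0.5},{"dp":[1.6,0,1.5],"angular":[0,0,0],"gripper":0.5},{"dp":[1.6,0,1.5],"angular":[0,0,0],"gripper":0.5},{"dp":[1.6,0,1.5],"angular":[0,0,0],"gripper":0.5}]'
python3 - <<'E'
from h import *
p,Rt,C,Rp,Rr,off=pick()
Rn=plateR(-Zv,Hn)*Rr.inv();o=env.get_obs()
print('centre',o['tcp_pos']+q2R(o['orientation']).apply(off),o['ft_force'])
go(np.array([.4747,-.0998,.075])-Rn.apply(off),Rn,o)
E
```

```text
time: 7.1
tcp_pos: [0.4747, -0.098, 0.095]
orientation: [0.325, 0.58, 0.696, -0.27]
ft_force: [-0.7, 0.7, -1.7]
opening: 0.644
grip_force: 63.9
centre [ 0.47466238 -0.09967135  0.07821402] [-0.65108888  0.71678939 -1.71041704]
dp [0.24, 0.0, 0.22] ang [0.0, 0.001, -0.001]
```

Sliding in freely. Now down in fine steps to find the floor.

```bash
for i in 1; do python3 -m creep '[{"dp":[0.08,0,0.06],"angular":[0,0,0],"gripper":0.5},{"dp":[0.16,0,0.13],"angular":[0,0,0],"gripper":0.5},{"dp":[0.2,0,0.17],"angular":[0,0,0],"gripper":0.5},{"dp":[0.24,0,0.21],"angular":[0,0,0],"gripper":0.5},{"dp":[0.28,0,0.24],"angular":[0,0,0],"gripper":0.5},{"dp":[0.3,0,0.26],"angular":[0,0,0],"gripper":0.5},{"dp":[0.3,0,0.26],"angular":[0,0,0],"gripper":0.5},{"dp":[0.3,0,0.26],"angular":[0,0,0],"gripper":0.5}]'; done
python3 - <<'E'
from h import *
p,Rt,C,Rp,Rr,off=pick();o=env.get_obs()
print('centre',o['tcp_pos']+q2R(o['orientation']).apply(off),o['ft_force'])
E
```

```text
time: 7.9
tcp_pos: [0.4749, -0.0988, 0.0929]
orientation: [0.327, 0.58, 0.695, -0.271]
ft_force: [-4.8, 8.0, 33.0]
opening: 0.647
grip_force: 66.8
centre [ 0.47496007 -0.10054049  0.07604054] [-4.77371448  8.02761828 32.97590954]
```

```bash
python3 -m creep '[{"dp":[-0.1,0,-0.1],"angular":[0,0,0],"gripper":0.5},{"dp":[-0.1,0,-0.1],"angular":[0,0,0],"gripper":0.5},{"dp":[-0.1,0,-0.1],"angular":[0,0,0],"gripper":0.8},{"dp":[-0.1,0,-0.1],"angular":[0,0,0],"gripper":1},{"dp":[-0.1,0,-0.1],"angular":[0,0,0],"gripper":1},{"dp":[-0.1,0,-0.1],"angular":[0,0,0],"gripper":1},{"dp":[-0.1,0,-1],"angular":[0,0,0],"gripper":1},{"dp":[-0.1,0,-2],"angular":[0,0,0],"gripper":1}]'
python3 -m creep '[{"dp":[0,0,-2],"angular":[0,0,0],"gripper":1},{"dp":[0,0,-5],"angular":[0,0,0],"gripper":1},{"dp":[0,0,-9],"angular":[0,0,0],"gripper":1},{"dp":[0,0,-13],"angular":[0,0,0],"gripper":1},{"dp":[0,0,-13],"angular":[0,0,0],"gripper":1},{"dp":[0,0,-13],"angular":[0,0,0],"gripper":1},{"dp":[0,0,-13],"angular":[0,0,0],"gripper":1},{"dp":[0,0,-13],"angular":[0,0,0],"gripper":1}]'
python3 - <<'E'
from h import *
f=env.grab_frame('wrist');np.savez('w4.npz',T=env.calibration('wrist')['T']);cv2.imwrite('pics/w4.png',f[:,:,::-1])
g=env.grab_frame('top');cv2.imwrite('pics/t4.png',g[:,:,::-1])
h=env.grab_frame('side');cv2.imwrite('pics/s4.png',h[:,:,::-1])
r=lambda f,s:cv2.resize(f,s,interpolation=cv2.INTER_CUBIC)
cv2.imwrite('pics/m4.png',np.concatenate([r(f,(480,300)),r(g[160:290,280:445],(320,300))],1)[:,:,::-1])
print(np.round(env.get_obs()['q'],3))
E
```

```text
time: 8.7
tcp_pos: [0.4718, -0.0832, 0.105]
orientation: [0.325, 0.58, 0.696, -0.271]
ft_force: [0.1, 0.1, 0.5]
opening: 1.002
grip_force: 0.0
time: 9.5
tcp_pos: [0.4537, 0.0135, 0.1879]
orientation: [0.325, 0.58, 0.696, -0.271]
ft_force: [-0.3, 0.5, -0.8]
opening: 0.997
grip_force: 0.0
[-0.615  0.581 -0.059  2.106  0.868  1.159 -1.148]
```

View pics/m4.png

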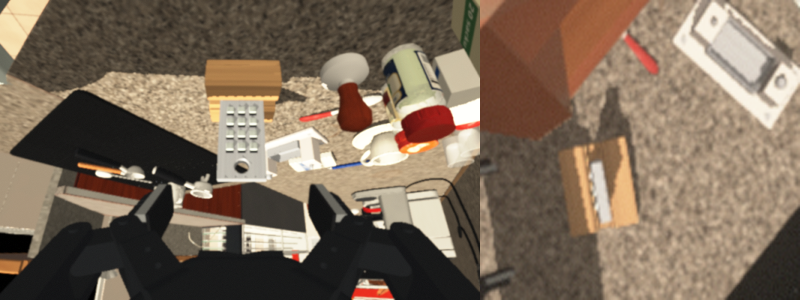

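Montage: the plate stands in the slot (wrist big hole about (321,224)), big end up; nothing else moved. Now its lean from the top view and the pins' position.

```bash
python3 - <<'E'
from h import *
c=env.calibration('top');g=cv2.imread('pics/t4.png')
s=cv2.cvtColor(g,cv2.COLOR_BGR2HSV)
m=((s[...,1]<60)&(s[...,2]>110)).astype(np.uint8);m[:225]=0;m[262:]=0;m[:,:326]=0;m[:,356:]=0
n,l,st,ce=cv2.connectedComponentsWithStats(m);i=1+st[1:,4].argmax();print(st[i],ce[i])
for v in range(228,260,3):
    x=np.nonzero(l[v]==i)[0];print(v,x.min() if len(x) else '',x.max() if len(x) else '')
# predicted plate top-end corners when upright
S=np.array([.4747,-.0998,.14]);sd=np.array([Hn[1],-Hn[0],0])
print(proj(c,[S+a*.028*sd+b*.006*Hn for a in(1,-1) for b in(1,-1)]).round(1).tolist())
# wrist: holes
w=cv2.imread('pics/w4.png');W=dict(env.calibration('wrist'));W['T']=np.load('w4.npz')['T']
print('pred big,small hole coarse rim',proj(W,[[*S[:2]+.006*Hn[:2],.125],[*S[:2]+.006*Hn[:2],.14],[*S[:2]+.006*Hn[:2],.04]]).round(1).tolist())
s=cv2.cvtColor(w,cv2.COLOR_BGR2GRAY);print(s[130:250:4,321].tolist(),s[212:236:2,312:332:2].tolist())
E
```

```text
[336 229  12  28 191] [341.56544503 242.45549738]
228  
231 337 342
234 337 343
237 337 344
240 338 344
243 338 345
246 339 346
249 339 346
252 341 346
255 342 346
258  
[[337.3, 230.7], [342.8, 229.5], [342.6, 256.5], [348.1, 255.3]]
pred big,small hole coarse rim [[321.2, 221.5], [321.2, 238.5], [321.2, 138.5]]
[223, 189, 186, 181, 203, 235, 128, 186, 194, 233, 147, 187, 205, 240, 148, 191, 200, 250, 70, 185, 200, 180, 158, 64, 25, 70, 186, 217, 195, 55] [[189, 191, 201, 217, 230, 241, 251, 249, 220, 192], [187, 193, 195, 170, 173, 187, 208, 238, 240, 218], [181, 163, 135, 115, 121, 124, 122, 134, 190, 230], [157, 116, 101, 135, 157, 157, 148, 143, 128, 182], [135, 87, 51, 83, 131, 151, 157, 163, 154, 140], [127, 60, 26, 24, 44, 90, 132, 159, 170, 149], [135, 45, 25, 22, 23, 25, 41, 90, 136, 157], [161, 85, 33, 26, 25, 24, 23, 23, 47, 132], [183, 155, 90, 35, 25, 25, 26, 44, 87, 158], [188, 185, 164, 117, 77, 67, 85, 126, 167, 187], [188, 190, 192, 180, 170, 167, 174, 184, 188, 190], [183, 172, 190, 188, 186, 186, 190, 178, 179, 190]]
```

```bash
cat >> h.py <<'E'
a40=np.radians(40);d2=np.cos(a40)*Hn-np.sin(a40)*Zv
yS1=np.array([Hn[1],-Hn[0],0]);S2=tool(d2,-yS1);G2=np.array([.4747,-.0998,.090])
V=tool(-Zv,[yS1[1],-yS1[0],0]);Vp=np.array([.42,-.16,.28])
E
python3 - <<'E'
from h import *
go([.43,-.05,.27],V);go(Vp,V)
o=dict(tcp_pos=Vp,orientation=V.as_quat()[[3,0,1,2]]);go(G2-d2*.133,S2,o)
E
```

```text
dp [-10.05, -3.49, -0.79] ang [0.682, 0.682, 1.46]
dp [-17.65, -6.45, 6.72] ang [0.682, 0.682, 1.46]
dp [6.47, 5.25, 10.45] ang [0.681, -0.681, 1.461]
```

```bash
python3 -m creep '[{"dp":[-4,-0.5,-2],"angular":[0.058,0.058,0.124],"gripper":1},{"dp":[-8,-2,-2.5],"angular":[0.116,0.116,0.249],"gripper":1},{"dp":[-11,-3.5,-1],"angular":[0.17,0.17,0.37],"gripper":1},{"dp":[-14,-5,2],"angular":[0.23,0.23,0.5],"gripper":1},{"dp":[-16.5,-6,5],"angular":[0.29,0.29,0.62],"gripper":1},{"dp":[-17.6,-6.5,6.7],"angular":[0.35,0.35,0.75],"gripper":1},{"dp":[-17.6,-6.5,6.7],"angular":[0.41,0.41,0.87],"gripper":1},{"dp":[-17.6,-6.5,6.7],"angular":[0.465,0.465,0.995],"gripper":1}]'
python3 - <<'E'
from h import *
for i in range(3): env.grab_frame('top')
print(np.round(env.get_obs()['q'],3));go(Vp,V);go(G2-d2*.133,S2)
E
```

```text
time: 10.45
tcp_pos: [0.4195, -0.1601, 0.28]
orientation: [0.115, 0.938, 0.313, -0.096]
ft_force: [-0.3, 0.2, -0.7]
opening: 1.0
grip_force: 0.0
[-0.106  0.242  0.167  2.012  0.298  1.007 -1.035]
dp [0.07, 0.04, -0.01] ang [0.218, 0.219, 0.467]
dp [6.18, 5.99, 10.28] ang [1.212, -0.535, 1.715]
```

```bash
python3 -m creep '[{"dp":[0,0,0],"angular":[0.055,0.055,0.12],"gripper":1},{"dp":[0,0,0],"angular":[0.11,0.11,0.24],"gripper":1},{"dp":[0,0,0],"angular":[0.165,0.165,0.35],"gripper":1},{"dp":[0,0,0],"angular":[0.218,0.218,0.467],"gripper":1},{"dp":[1.5,1.5,1],"angular":[0.31,0.18,0.6],"gripper":1},{"dp":[3,3,2],"angular":[0.41,0.12,0.72],"gripper":1},{"dp":[3,3,2],"angular":[0.5,0.05,0.84],"gripper":1},{"dp":[3,3,2],"angular":[0.58,-0.02,0.95],"gripper":1}]'
python3 - <<'E'
from h import *
for i in range(3): env.grab_frame('top')
o=env.get_obs();print(np.round(o['q'],3),o['tcp_pos'],q2R(o['orientation']).as_matrix().round(2).tolist());go(G2-d2*.133,S2)
E
```

```text
time: 11.4
tcp_pos: [0.4591, -0.1697, 0.2568]
orientation: [-0.105, 0.974, -0.162, -0.119]
ft_force: [-0.5, 0.7, 0.6]
opening: 0.998
grip_force: 0.0
[ 0.128  0.468  0.29   1.764 -0.291  1.227 -1.348] [ 0.45900885 -0.17044027  0.2565358 ] [[0.92, -0.34, -0.2], [-0.29, -0.93, 0.24], [-0.26, -0.17, -0.95]]
dp [6.11, 2.94, 6.33] ang [0.439, -0.46, 0.966]
```

```bash
python3 -m creep '[{"dp":[0.8,0.4,0.8],"angular":[0.055,-0.058,0.12],"gripper":1},{"dp":[1.6,0.8,1.6],"angular":[0.11,-0.115,0.24],"gripper":1},{"dp":[2.4,1.2,2.4],"angular":[0.165,-0.17,0.36],"gripper":1},{"dp":[3.2,1.6,3.2],"angular":[0.22,-0.23,0.48],"gripper":1},{"dp":[4,2,4],"angular":[0.275,-0.29,0.6],"gripper":1},{"dp":[4.8,2.4,4.9],"angular":[0.33,-0.345,0.725],"gripper":1},{"dp":[5.6,2.7,5.7],"angular":[0.385,-0.4,0.845],"gripper":1},{"dp":[6.1,2.9,6.3],"angular":[0.439,-0.46,0.966],"gripper":1}]'
python3 - <<'E'
from h import *
for i in range(3): env.grab_frame('top')
o=env.get_obs();print(np.round(o['q'],3));go(G2-d2*.133,S2);go(G2-d2*.003,S2)
W=env.calibration('wrist');w=env.grab_frame('wrist');cv2.imwrite('pics/w5.png',w[:,:,::-1])
print('big hole, top, fine face',proj(W,[[*(G2-.006*Hn)[:2],.125],[*(G2-.006*Hn)[:2],.14]]+[G2-.006*Hn+s*.028*yS1 for s in(1,-1)]).round(1).tolist())
E
```

```text
time: 12.35
tcp_pos: [0.4934, -0.1989, 0.1766]
orientation: [-0.272, 0.695, -0.581, -0.324]
ft_force: [-0.0, 0.7, 0.2]
opening: 1.001
grip_force: 0.0
[ 0.367  0.875  0.374  1.558 -0.772  1.596 -1.902]
dp [0.12, -0.04, 0.03] ang [-0.003, -0.0, 0.002]
dp [0.11, 0.0, 13.03] ang [-0.003, -0.0, 0.002]
big hole, top, fine face [[320.4, 229.0], [320.4, 247.4], [287.4, 189.3], [353.7, 189.5]]
```

View pics/w5.png

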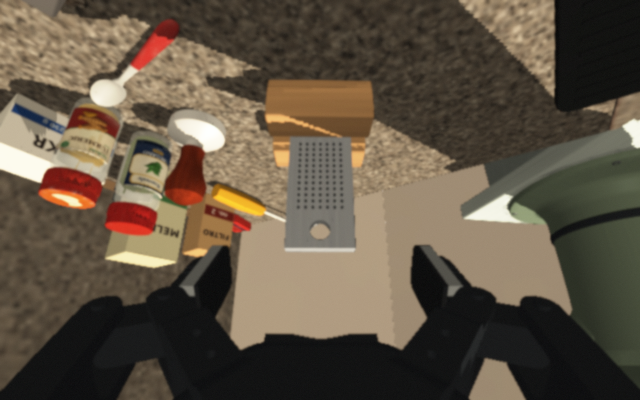

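Wrist view: the plate's fine face is toward the hand, big hole at (320,231), predicted (320,229). It is upright and centred, so I go in and grip.

```bash
python3 -m creep '[{"dp":[0.1,0,3],"angular":[0,0,0],"gripper":1},{"dp":[0.1,0,6.5],"angular":[0,0,0],"gripper":1},{"dp":[0.1,0,9.5],"angular":[0,0,0],"gripper":1},{"dp":[0.1,0,11.5],"angular":[0,0,0],"gripper":1},{"dp":[0.1,0,12.6],"angular":[0,0,0],"gripper":1},{"dp":[0.1,0,13.0],"angular":[0,0,0],"gripper":1},{"dp":[0.1,0,13.0],"angular":[0,0,0],"gripper":1},{"dp":[0.1,0,13.0],"angular":[0,0,0],"gripper":0.8}]'
python3 -m creep '[{"dp":[0,0,0],"angular":[0,0,0],"gripper":0.5},{"dp":[0,0,0],"angular":[0,0,0],"gripper":0.5},{"dp":[0,0,0],"angular":[0,0,0],"gripper":0.5},{"dp":[0,0,0],"angular":[0,0,0],"gripper":0.5},{"dp":[0,0,0],"angular":[0,0,0],"gripper":0.5},{"dp":[0,0,0],"angular":[0,0,0],"gripper":0.5},{"dp":[0,0,0],"angular":[0,0,0],"gripper":0.5},{"dp":[0,0,0],"angular":[0,0,0],"gripper":0.5}]' 60
python3 - <<'E'
from h import *
o=env.get_obs();np.savez('g2.npz',p=o['tcp_pos'],q=o['orientation']);print(np.round(o['tcp_pos'],4),o['ft_force'],q2R(o['orientation']).as_matrix().round(3).tolist(),S2.as_matrix().round(3).tolist())
E
```

```text
time: 13.35
tcp_pos: [0.4769, -0.1033, 0.0936]
orientation: [-0.273, 0.696, -0.581, -0.322]
ft_force: [-0.9, -0.2, -0.5]
opening: 0.856
grip_force: 0.0
time: 14.15
tcp_pos: [0.4767, -0.1033, 0.0936]
orientation: [-0.273, 0.695, -0.582, -0.323]
ft_force: [-0.6, -1.9, 6.6]
opening: 0.647
grip_force: 62.0
[ 0.4767 -0.1033  0.0936] [-0.64266467 -1.94122805  6.64569362] [[0.115, -0.985, -0.131], [-0.632, -0.175, 0.755], [-0.766, -0.004, -0.643]] [[0.116, -0.984, -0.138], [-0.632, -0.181, 0.753], [-0.766, 0.0, -0.643]]
```

```bash
cat >> h.py <<'E'
def fin():
    k=np.load('g2.npz');Rt=q2R(k['q']);y=Rt.as_matrix()[:,1].copy();y[2]=0;y/=np.linalg.norm(y)
    h=np.array([y[1],-y[0],0]);h=h*np.sign(h@Hn);Rp2=plateR(-Zv,h)
    assert Rp2.as_matrix()[:,1]@y>.9
    off2=Rt.inv().apply(np.array([.4747,-.0998,.075])-k['p']);off2[1]=0
    p,R1,C,Rp1,Rr,off=pick();X=Rp1.as_matrix()[:,0];off[1]=0;C1=p+R1.apply(off)+.0011*X
    Rf=plateR(X,-Zv)*(Rt.inv()*Rp2).inv()
    return off2,C1,X,Rf
E
python3 - <<'E'
from h import *
off2,C1,X,Rf=fin();print('off2',off2,'C1',C1,X,Rf.as_matrix().round(3).tolist())
c=env.calibration('top');P=ray(c,[(399.6,168.7),(435.2,195.1)],.07);print('pins',P,P.mean(0),np.linalg.norm(P[0]-P[1]))
o=env.get_obs();Rt=q2R(o['orientation']);print('up',Rt.inv().apply(Zv))
go(C1+.13*Zv-Rf.apply(off2),Rf,dict(tcp_pos=o['tcp_pos']+.12*Zv,orientation=o['orientation']))
E
```

```text
off2 [0.01179915 0.         0.01481107] C1 [ 0.60852343 -0.27842981  0.06600019] [0.62419115 0.78127166 0.        ] [[0.476, 0.784, 0.399], [0.6, -0.621, 0.504], [0.643, -0.0, -0.766]]
pins [[ 0.63985876 -0.23708852  0.07      ]
 [ 0.57711112 -0.31726107  0.07      ]] [ 0.60848494 -0.2771748   0.07      ] 0.10180817456598855
up [-0.76617445 -0.00381393 -0.64262133]
dp [14.44, -8.53, -15.01] ang [-0.214, 0.77, -2.422]
```

```bash
python3 -m creep '[{"dp":[-0.4,0,-0.3],"angular":[0,0,0],"gripper":0.5},{"dp":[-1.5,0,-1.3],"angular":[0,0,0],"gripper":0.5},{"dp":[-3.1,0,-2.6],"angular":[0,0,0],"gripper":0.5},{"dp":[-5,0,-4.2],"angular":[0,0,0],"gripper":0.5},{"dp":[-7.5,0,-6.3],"angular":[0,0,0],"gripper":0.5},{"dp":[-9.2,0,-7.7],"angular":[0,0,0],"gripper":0.5},{"dp":[-9.2,0,-7.7],"angular":[0,0,0],"gripper":0.5},{"dp":[-9.2,0,-7.7],"angular":[0,0,0],"gripper":0.5}]'
```

```text
time: 14.95
tcp_pos: [0.4762, -0.1026, 0.2136]
orientation: [-0.273, 0.695, -0.581, -0.323]
ft_force: [1.3, -0.1, -2.3]
opening: 0.641
grip_force: 63.5
```

```bash
python3 -m creep '[{"dp":[0.7,-0.4,-0.7],"angular":[-0.012,0.042,-0.132],"gripper":0.5},{"dp":[1.5,-0.9,-1.6],"angular":[-0.024,0.085,-0.268],"gripper":0.5},{"dp":[2.4,-1.4,-2.5],"angular":[-0.035,0.127,-0.4],"gripper":0.5},{"dp":[3.2,-1.9,-3.4],"angular":[-0.047,0.17,-0.535],"gripper":0.5},{"dp":[4.1,-2.4,-4.3],"angular":[-0.059,0.212,-0.668],"gripper":0.5},{"dp":[4.9,-2.9,-5.1],"angular":[-0.071,0.255,-0.8],"gripper":0.5},{"dp":[5.8,-3.4,-6],"angular":[-0.083,0.297,-0.935],"gripper":0.5},{"dp":[6.6,-3.9,-6.9],"angular":[-0.094,0.34,-1.07],"gripper":0.5}]'
python3 - <<'E'
from h import *
for i in range(3): env.grab_frame('top')
off2,C1,X,Rf=fin();print(np.round(env.get_obs()['q'],3));go(C1+.13*Zv-Rf.apply(off2),Rf)
E
```

```text
time: 15.75
tcp_pos: [0.5312, -0.1897, 0.2058]
orientation: [-0.27, 0.947, -0.166, -0.048]
ft_force: [0.6, -0.1, -2.6]
opening: 0.641
grip_force: 63.4
[ 0.363  0.655  0.196  1.654 -0.628  1.235 -1.058]
dp [9.39, 6.24, -4.92] ang [-0.122, 0.431, -1.356]
```

```bash
python3 -m creep '[{"dp":[0.9,0.6,-0.5],"angular":[-0.012,0.042,-0.132],"gripper":0.5},{"dp":[1.9,1.2,-1],"angular":[-0.024,0.085,-0.268],"gripper":0.5},{"dp":[2.8,1.8,-1.5],"angular":[-0.035,0.127,-0.4],"gripper":0.5},{"dp":[3.7,2.4,-2],"angular":[-0.047,0.17,-0.535],"gripper":0.5},{"dp":[4.6,3.1,-2.4],"angular":[-0.06,0.212,-0.668],"gripper":0.5},{"dp":[5.6,3.7,-2.9],"angular":[-0.072,0.255,-0.8],"gripper":0.5},{"dp":[6.5,4.3,-3.4],"angular":[-0.084,0.297,-0.935],"gripper":0.5},{"dp":[7.4,4.9,-3.9],"angular":[-0.096,0.34,-1.07],"gripper":0.5}]'
python3 - <<'E'
from h import *
for i in range(3): env.grab_frame('top')
off2,C1,X,Rf=fin();print(np.round(env.get_obs()['q'],3));go(C1+.06*Zv-Rf.apply(off2),Rf)
E
```

```text
time: 16.7
tcp_pos: [0.5837, -0.2701, 0.2014]
orientation: [-0.184, 0.906, 0.297, 0.241]
ft_force: [-0.1, 0.2, -1.8]
opening: 0.638
grip_force: 63.5
[ 0.697  0.665 -0.119  1.649 -0.682  0.955  0.095]
dp [-3.83, 3.94, 5.24] ang [-0.027, 0.091, -0.29]
```

```bash
python3 -m creep '[{"dp":[-1,1,1],"angular":[-0.013,0.045,-0.14],"gripper":0.5},{"dp":[-2,2,2.3],"angular":[-0.027,0.091,-0.29],"gripper":0.5},{"dp":[-3,3,3.7],"angular":[-0.027,0.091,-0.29],"gripper":0.5},{"dp":[-3.8,3.9,5.2],"angular":[-0.027,0.091,-0.29],"gripper":0.5},{"dp":[-3.8,3.9,5.2],"angular":[-0.027,0.091,-0.29],"gripper":0.5},{"dp":[-3.8,3.9,5.2],"angular":[-0.027,0.091,-0.29],"gripper":0.5},{"dp":[-3.8,3.9,5.2],"angular":[-0.027,0.091,-0.29],"gripper":0.5},{"dp":[-3.8,3.9,5.2],"angular":[-0.027,0.091,-0.29],"gripper":0.5}]'
python3 - <<'E'
from h import *
off2,C1,X,Rf=fin()
w=env.grab_frame('wrist');h=env.grab_frame('side');t=env.grab_frame('top')
r=lambda f,s:cv2.resize(f,s,interpolation=cv2.INTER_CUBIC)
cv2.imwrite('pics/m6.png',np.concatenate([np.concatenate([r(w,(400,250)),r(t[130:230,360:520],(400,250))],1),r(h[100:240,280:480],(500,350))[:, :].copy() if 0 else r(h[110:225,270:533],(800,350))],0)[:,:,::-1])
cv2.imwrite('pics/w6.png',w[:,:,::-1])
W=env.calibration('wrist');Cc=C1+.06*Zv+.006*Zv
print('pred holes',proj(W,[Cc-.05*X,Cc+.05*X]).round(1).tolist())
print(np.round(env.get_obs()['q'],3));go(C1+.06*Zv-Rf.apply(off2),Rf);go(C1+.012*Zv-Rf.apply(off2),Rf)
E
```

```text
time: 17.65
tcp_pos: [0.5985, -0.2926, 0.1327]
orientation: [-0.147, 0.844, 0.412, 0.309]
ft_force: [-0.0, 0.6, -1.4]
opening: 0.639
grip_force: 63.6
pred holes [[317.7, 352.5], [320.1, 144.1]]
[ 0.825  0.809 -0.251  1.635 -0.725  0.842  0.518]
dp [-0.23, -0.1, 0.13] ang [0.002, -0.0, 0.008]
dp [-3.32, -0.13, 3.8] ang [0.002, -0.0, 0.008]
```

View pics/m6.png

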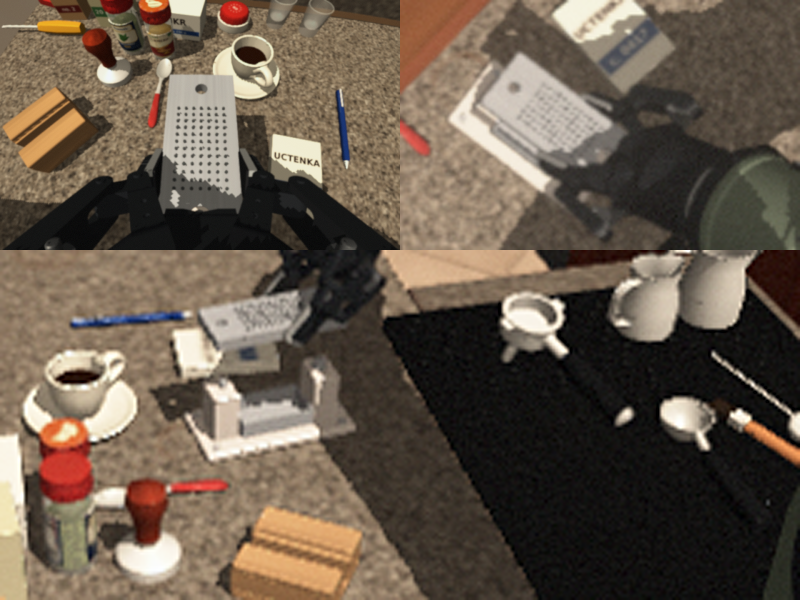

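Montage: the fine side is up, the small hole points to the small-pin end, and the plate is level above the stand, with the small hole at wrist px (321.6,141) against (320,144) predicted. I descend to just above the pins.

```bash
python3 -m creep '[{"dp":[-1,-0.05,1],"angular":[0.002,0,0.008],"gripper":0.5},{"dp":[-2,-0.1,2.2],"angular":[0.002,0,0.008],"gripper":0.5},{"dp":[-2.8,-0.13,3.2],"angular":[0.002,0,0.008],"gripper":0.5},{"dp":[-3.2,-0.13,3.6],"angular":[0.002,0,0.008],"gripper":0.5},{"dp":[-3.3,-0.13,3.8],"angular":[0.002,0,0.008],"gripper":0.5},{"dp":[-3.3,-0.13,3.8],"angular":[0.002,0,0.008],"gripper":0.5},{"dp":[-3.3,-0.13,3.8],"angular":[0.002,0,0.008],"gripper":0.5},{"dp":[-3.3,-0.13,3.8],"angular":[0.002,0,0.008],"gripper":0.5}]'
python3 - <<'E'
from h import *
off2,C1,X,Rf=fin()
w=env.grab_frame('wrist');cv2.imwrite('pics/w7.png',w[:,:,::-1])
o=env.get_obs();Cc=o['tcp_pos']+q2R(o['orientation']).apply(off2);print('C err stand axes mm',((Cc-C1)@np.c_[X,np.cross(Zv,X),Zv]*1e3).round(2),o['ft_force'])
go(C1+.011*Zv-Rf.apply(off2),Rf,o)
E
```

```text
time: 18.6
tcp_pos: [0.5972, -0.2931, 0.0818]
orientation: [-0.149, 0.846, 0.409, 0.308]
ft_force: [-0.4, 0.6, -1.7]
opening: 0.645
grip_force: 63.7
C err stand axes mm [ 0.08 -0.15 12.02] [-0.03874144 -0.09082998 -0.80058681]
dp [-0.07, -0.02, 0.07] ang [-0.0, -0.001, 0.001]
```

```bash
python3 -m creep '[{"dp":[-0.13,-0.02,0.16],"angular":[0,-0.001,0.001],"gripper":0.5},{"dp":[-0.2,-0.02,0.23],"angular":[0,-0.001,0.001],"gripper":0.5},{"dp":[-0.26,-0.02,0.31],"angular":[0,-0.001,0.001],"gripper":0.5},{"dp":[-0.32,-0.02,0.38],"angular":[0,-0.001,0.001],"gripper":0.5},{"dp":[-0.39,-0.02,0.46],"angular":[0,-0.001,0.001],"gripper":0.5},{"dp":[-0.45,-0.02,0.54],"angular":[0,-0.001,0.001],"gripper":0.5},{"dp":[-0.45,-0.02,0.54],"angular":[0,-0.001,0.001],"gripper":0.5},{"dp":[-0.45,-0.02,0.54],"angular":[0,-0.001,0.001],"gripper":0.5}]'
cat > e.py <<'E'
from h import *
off2,C1,X,Rf=fin();A=np.c_[X,np.cross(Zv,X),Zv]
o=env.get_obs();Cc=o['tcp_pos']+q2R(o['orientation']).apply(off2);print('C err mm',((Cc-C1)@A*1e3).round(2),'F',(o['ft_force']@A).round(1),'M',(o['wrist_torque']@A).round(2))
go(C1-Rf.apply(off2),Rf,o)
E
python3 e.py
```

```text
time: 19.45
tcp_pos: [0.5968, -0.2927, 0.0742]
orientation: [-0.149, 0.846, 0.409, 0.307]
ft_force: [-0.2, -0.0, -1.3]
opening: 0.643
grip_force: 63.7
C err mm [0.09 0.27 4.47] F [-0.1  0.2 -1.3] M [ 0.01  0.94 -0.  ]
dp [-0.29, 0.03, 0.34] ang [-0.001, 0.0, -0.001]
```

```bash
python3 -m creep '[{"dp":[-0.06,0.02,0.07],"angular":[0,0,0],"gripper":0.5},{"dp":[-0.13,0.02,0.15],"angular":[0,0,0],"gripper":0.5},{"dp":[-0.18,0.02,0.21],"angular":[0,0,0],"gripper":0.5},{"dp":[-0.22,0.02,0.26],"angular":[0,0,0],"gripper":0.5},{"dp":[-0.25,0.02,0.29],"angular":[0,0,0],"gripper":0.5},{"dp":[-0.27,0.02,0.32],"angular":[0,0,0],"gripper":0.5},{"dp":[-0.27,0.02,0.32],"angular":[0,0,0],"gripper":0.5},{"dp":[-0.27,0.02,0.32],"angular":[0,0,0],"gripper":0.5}]'
python3 e.py
```

```text
time: 20.25
tcp_pos: [0.597, -0.2929, 0.0709]
orientation: [-0.149, 0.846, 0.409, 0.308]
ft_force: [-7.0, 0.1, 11.1]
opening: 0.643
grip_force: 65.2
C err mm [0.07 0.08 1.13] F [-4.3  5.5 11.1] M [ 0.74 -0.03  0.68]
dp [-0.08, 0.01, 0.08] ang [-0.001, -0.0, -0.0]
```

```bash
python3 -m creep '[{"dp":[0,0,0],"angular":[0,0,0],"gripper":0.7},{"dp":[0,0,0],"angular":[0,0,0],"gripper":0.8},{"dp":[0,0,0],"angular":[0,0,0],"gripper":1},{"dp":[0,0,0],"angular":[0,0,0],"gripper":1},{"dp":[0,0,0],"angular":[0,0,0],"gripper":1},{"dp":[0,0,0],"angular":[0,0,0],"gripper":1},{"dp":[0,0,-1],"angular":[0,0,0],"gripper":1},{"dp":[0,0,-2],"angular":[0,0,0],"gripper":1}]'
python3 -m creep '[{"dp":[0,0,-3],"angular":[0,0,0],"gripper":1},{"dp":[0,0,-6],"angular":[0,0,0],"gripper":1},{"dp":[0,0,-9],"angular":[0,0,0],"gripper":1},{"dp":[0,0,-12],"angular":[0,0,0],"gripper":1},{"dp":[0,0,-13],"angular":[0,0,0],"gripper":1},{"dp":[0,0,-13],"angular":[0,0,0],"gripper":1},{"dp":[0,0,-13],"angular":[0,0,0],"gripper":1},{"dp":[0,0,-13],"angular":[0,0,0],"gripper":1}]'
python3 - <<'E'
from h import *
off2,C1,X,Rf=fin()
env.grab_frame('top')
W=env.calibration('wrist');w=env.grab_frame('wrist');h=env.grab_frame('side')
r=lambda f,s:cv2.resize(f,s,interpolation=cv2.INTER_CUBIC)
C=C1+.006*Zv;Y=np.cross(Zv,X)
print('holes',proj(W,[C-.05*X,C+.05*X]).round(1).tolist(),'corners',proj(W,[C+i*.065*X+j*.028*Y for i in(-1,1) for j in(-1,1)]).round(1).tolist())
cv2.imwrite('pics/m8.png',np.concatenate([r(w[90:290,220:430],(390,371)),r(h[125:185,325:390],(402,371))],1)[:,:,::-1])
cv2.imwrite('pics/w8.png',w[:,:,::-1])
E
```

```text
time: 21.05
tcp_pos: [0.5887, -0.3034, 0.0859]
orientation: [-0.149, 0.846, 0.409, 0.307]
ft_force: [-0.5, 0.4, 0.5]
opening: 1.0
grip_force: 0.0
time: 21.85
tcp_pos: [0.5375, -0.3672, 0.1841]
orientation: [-0.15, 0.846, 0.409, 0.307]
ft_force: [0.6, -0.4, 0.8]
opening: 1.0
grip_force: 0.0
holes [[321.6, 221.2], [322.0, 126.6]] corners [[354.8, 238.1], [288.4, 237.8], [349.4, 114.7], [294.6, 114.6]]
```

View pics/m8.png

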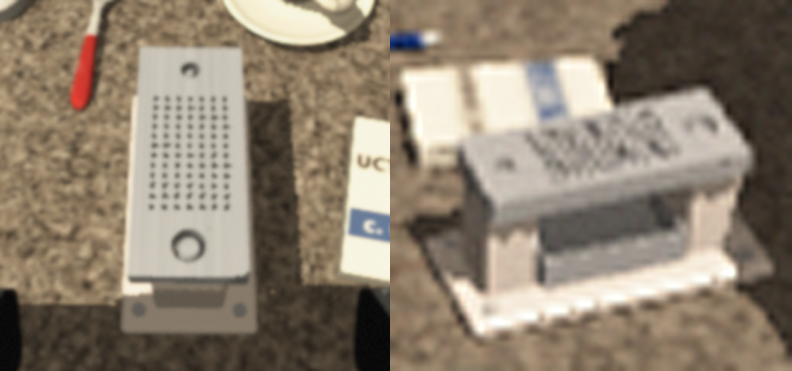

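Final montage: fine side up, holes at wrist (321,222) and (322,128) against the seated prediction (322,221) and (322,127), and the plate looks flat on both posts. As a last numeric check I compare the plate's outline in the side view with the one at the start.

```bash
python3 - <<'E'
from h import *
h=env.grab_frame('side')[:,:,::-1];a=cv2.imread('pics/side0.png')
g0=cv2.cvtColor(a,cv2.COLOR_BGR2GRAY).astype(np.float32);g1=cv2.cvtColor(np.ascontiguousarray(h),cv2.COLOR_BGR2GRAY).astype(np.float32)
for n,(x0,x1,y0,y1) in dict(small_end=(334,350,148,164),front_small=(340,356,154,166),front_big=(366,384,146,160),big_end=(372,388,138,156)).items():
    A=cv2.resize(g0[y0:y1,x0:x1],None,fx=8,fy=8,interpolation=cv2.INTER_CUBIC);B=cv2.resize(g1[y0-3:y1+3,x0-3:x1+3],None,fx=8,fy=8,interpolation=cv2.INTER_CUBIC)
    m=cv2.matchTemplate(B,A,cv2.TM_CCOEFF_NORMED);_,v,_,l=cv2.minMaxLoc(m);print(n,round(v,3),'shift px',(l[0]-24)/8,(l[1]-24)/8)
o=env.get_obs();print(o['time'],o['qvel'].round(3))
E
```

```text
small_end 0.968 shift px 0.0 -0.125
front_small 0.989 shift px 0.0 -0.125
front_big 0.786 shift px 3.0 -1.75
big_end 0.701 shift px 3.0 -0.625
22.05 [ 0.004 -0.003  0.002 -0.003  0.001 -0.    -0.001]
```

```bash
python3 -m creep '[{"dp":[-2,0,-4],"angular":[0,0,0],"gripper":1},{"dp":[-4,0,-8],"angular":[0,0,0],"gripper":1},{"dp":[-6,0,-12],"angular":[0,0,0],"gripper":1},{"dp":[-9,4,-14],"angular":[0,0,0],"gripper":1},{"dp":[-12,8,-14],"angular":[0,0,0],"gripper":1},{"dp":[-15,10,-14],"angular":[0,0,0],"gripper":1},{"dp":[-15,10,-14],"angular":[0,0,0],"gripper":1},{"dp":[-15,10,-14],"angular":[0,0,0],"gripper":1}]'
python3 - <<'E'
from h import *
a=cv2.imread('pics/side0.png');h=np.ascontiguousarray(env.grab_frame('side')[:,:,::-1])
g0,g1=[cv2.cvtColor(i,cv2.COLOR_BGR2GRAY).astype(np.float32) for i in(a,h)]
for n,(x0,x1,y0,y1) in dict(front_big=(366,384,146,160),big_end=(372,388,138,156)).items():
    A=cv2.resize(g0[y0:y1,x0:x1],None,fx=8,fy=8,interpolation=cv2.INTER_CUBIC);B=cv2.resize(g1[y0-3:y1+3,x0-3:x1+3],None,fx=8,fy=8,interpolation=cv2.INTER_CUBIC)
    m=cv2.matchTemplate(B,A,cv2.TM_CCOEFF_NORMED);_,v,_,l=cv2.minMaxLoc(m);print(n,round(v,3),(l[0]-24)/8,(l[1]-24)/8)
r=lambda f:cv2.resize(f[125:185,325:390],(400,370),interpolation=cv2.INTER_CUBIC)
cv2.imwrite('pics/m9.png',np.concatenate([r(a),r(h)],1))
E
```

```text
time: 22.85
tcp_pos: [0.4882, -0.5908, 0.1941]
orientation: [-0.15, 0.846, 0.408, 0.308]
ft_force: [1.0, 0.3, 0.2]
opening: 1.001
grip_force: 0.0
front_big 0.755 3.0 -2.0
big_end 0.599 2.625 -1.25
```

```bash
python3 - <<'E'
from h import *
c=env.calibration('side');off2,C1,X,Rf=fin();Y=np.cross(Zv,X)
C=C1
P=lambda i,j,k:proj(c,[C+i*X+j*Y+k*Zv]).round(1)[0].tolist()
print('big end corners top/bot',P(-.065,.028,.006),P(-.065,.028,-.006),'small',P(.065,.028,.006),P(.065,.028,-.006))
a=cv2.imread('pics/side0.png',0);h=cv2.cvtColor(env.grab_frame('side'),cv2.COLOR_RGB2GRAY)
for x in(348,364,372,376,380): print(x,a[140:166,x].tolist(),'\n   ',h[140:166,x].tolist())
E
```

```text
big end corners top/bot [382.8, 148.6] [382.6, 151.9] small [341.0, 157.2] [341.0, 160.5]
348 [179, 184, 193, 205, 211, 192, 212, 230, 195, 184, 179, 185, 188, 188, 187, 192, 179, 151, 149, 136, 117, 105, 105, 158, 197, 172] 
    [182, 183, 192, 205, 210, 199, 182, 159, 126, 151, 182, 192, 185, 185, 187, 187, 172, 148, 143, 135, 117, 108, 143, 195, 194, 167]
364 [101, 144, 188, 226, 223, 175, 153, 103, 142, 210, 229, 212, 188, 171, 144, 150, 128, 89, 87, 86, 86, 82, 73, 137, 171, 149] 
    [99, 141, 184, 183, 162, 150, 150, 157, 161, 148, 137, 162, 192, 164, 141, 142, 123, 90, 85, 83, 87, 82, 80, 108, 142, 148]
372 [175, 192, 191, 193, 184, 154, 159, 189, 192, 191, 193, 177, 147, 150, 132, 95, 78, 80, 81, 83, 107, 143, 150, 138, 145, 141] 
    [175, 192, 188, 186, 171, 171, 185, 191, 189, 192, 191, 177, 155, 145, 135, 97, 76, 81, 80, 79, 103, 141, 149, 143, 145, 149]
376 [85, 75, 72, 81, 78, 85, 137, 185, 196, 194, 179, 156, 148, 148, 127, 114, 116, 117, 114, 112, 111, 118, 112, 116, 116, 113] 
    [172, 185, 191, 170, 122, 135, 183, 196, 191, 189, 181, 156, 145, 137, 126, 112, 106, 150, 191, 189, 187, 188, 187, 185, 186, 213]
380 [127, 112, 119, 127, 118, 97, 78, 81, 81, 86, 82, 82, 85, 96, 113, 111, 107, 108, 105, 105, 114, 116, 119, 116, 111, 106] 
    [122, 112, 110, 120, 129, 167, 187, 191, 191, 185, 162, 149, 149, 143, 130, 157, 186, 179, 179, 186, 200, 207, 208, 205, 214, 228]
```

The front edge profiles at both ends match the initial seated plate row for row. Only the arm's shadow differs. Handing in.

```bash
python3 -c "
from station import env
print(env.job_done())"
```

```text
the job is handed in; nothing more can be done
None
```

The plate is turned over and back on its stand: fine side up, big hole on the big pin, flat on both posts and released; I handed the job in at about 23 s.

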